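# Line up the feed jars by height

## Task

Line up the four feed jars by height on the row of coasters, one upright in the middle of each coaster with no part of it hanging over the edge: the tallest jar goes on the coaster next to the breeder box, and they step down to the shortest on the coaster next to the orange pellet tub. Keep the jars upright all the while, let go of them all, and leave the breeder box and the tub where they are.

Things in the scene. Friction and masses are not known exactly. Their poses are not given: they have to be found in the camera images.
- jar_red: The tallest of four closed upright feed jars: white plastic cylinder with a plain brown band and a red cap, 44 mm across (cap too), 125 mm tall in all, rigid, 125 g give or take 30 per cent. It starts upright on the shelf (height 0), near side of the strip. Origin: centre of its underside; z up along the jar.
- jar_yellow: The second tallest of four closed upright feed jars: white plastic cylinder with a plain brown band and a yellow cap, 44 mm across (cap too), 100 mm tall in all, rigid, 110 g give or take 30 per cent. It starts upright on the shelf (height 0), near side of the strip. Origin: centre of its underside; z up along the jar.
- jar_green: The third tallest of four closed upright feed jars: white plastic cylinder with a plain brown band and a green cap, 44 mm across (cap too), 75 mm tall in all, rigid, 95 g give or take 30 per cent. It starts upright on the shelf (height 0), near side of the strip. Origin: centre of its underside; z up along the jar.
- jar_blue: The shortest of four closed upright feed jars: white plastic cylinder with a plain brown band and a blue cap, 44 mm across (cap too), 50 mm tall in all, rigid, 80 g give or take 30 per cent. It starts upright on the shelf (height 0), near side of the strip. Origin: centre of its underside; z up along the jar.
- coaster_cork: Round brown cork coaster, 68 mm across and 4 mm thick, fixed on the green strip (painted board, 90 mm wide, 400 mm long, 6 mm thick, fixed): one of four in a straight row, 95 mm from centre to centre. Which coaster has which place in the row changes; its colour has no meaning. Origin: centre of its underside, 6 mm above the shelf; a jar stands on its top, 10 mm above the shelf.
- coaster_white: Round white ceramic coaster, 68 mm across and 4 mm thick, fixed on the green strip (painted board, 90 mm wide, 400 mm long, 6 mm thick, fixed): one of four in a straight row, 95 mm from centre to centre. Which coaster has which place in the row changes; its colour has no meaning. Origin: centre of its underside, 6 mm above the shelf; a jar stands on its top, 10 mm above the shelf.
- coaster_slate: Round dark grey coaster, 68 mm across and 4 mm thick, fixed on the green strip (painted board, 90 mm wide, 400 mm long, 6 mm thick, fixed): one of four in a straight row, 95 mm from centre to centre. Which coaster has which place in the row changes; its colour has no meaning. Origin: centre of its underside, 6 mm above the shelf; a jar stands on its top, 10 mm above the shelf.
- coaster_clay: Round terracotta-red clay coaster, 68 mm across and 4 mm thick, fixed on the green strip (painted board, 90 mm wide, 400 mm long, 6 mm thick, fixed): one of four in a straight row, 95 mm from centre to centre. Which coaster has which place in the row changes; its colour has no meaning. Origin: centre of its underside, 6 mm above the shelf; a jar stands on its top, 10 mm above the shelf.
- breeder_box: Clear acrylic open-topped breeder box with a grey rim and grey floor, 120 x 90 x 75 mm tall, 350 g, loose on the shelf in line with the row, beyond one end of it (either end), its centre 120 mm from the centre of the nearest coaster. Its 90 mm side lies along the row. Origin: centre of its underside; y along the row. Not to be moved.
- pellet_tub: Closed round orange plastic pellet tub with a white disc on its lid, 90 mm across and 90 mm tall, 400 g, loose on the shelf in line with the row, beyond the end opposite the breeder box, its centre 120 mm from the centre of the nearest coaster. Origin: centre of its underside. Not to be moved.
There are look-alikes about, which are no part of the job. Leave any pink look-alike of the jar_yellow alone. Leave any black look-alike of the jar_blue alone.

How it is judged:
By the outcome, as a careful person would: the job done as asked, in the order asked, and still so for the second after the job is handed in, with the robot touching nothing.
It also fails if it takes over 109 s, if anything falls off the work surface, if the arm or the gripper's body presses on something with over 40 N, if the wrist force passes 120 N, or if a joint passes its speed limit or range.

## Robot

A 6-joint arm with a two-finger parallel gripper is mounted at the origin on the work surface. World frame = base frame: x ahead of the robot, y to its left, z up, the work surface at z = 0. Lengths are in m, angles in rad, forces in N, time in s.
With the tool pointing down it reaches from about 0.35 to 0.975 m from the base axis. Payload 7.1 kg.
Tool frame: the origin (TCP) lies on the centre line of the jaws, within the pads' length; the fingertips stand manip.finger_overhang ahead of it and the grasp point (between the pads) is the TCP (manip.finger_overhang is the distance from the TCP to the fingertips, in m); x points along the fingers, z is the direction in which the jaws open and shut, and the axes are right-handed (so a half turn about x gives the same grasp; the last joint's range is limited). The gripper opens to 88 mm and grips with 3 to 60 N. Pads are 20 mm wide; open, the fingers measure 115 mm over their backs; the gripper's body (75 mm by 178 mm) begins 61 mm behind the grasp point.
Start: joints at [-1.196, 0.423, 1.63, -0, 1.089, -0.019], TCP at [0.24, -0.577, 0.242] pointing down, gripper open.
Joint ranges: [-3, 3], [-0.9, 2.11], [0.09, 2.58], [-1.31, 4.45], [0.11, 2.69], [-2.54, 2.54]. Speed limits (rad/s): [2.39, 2.39, 3.01, 3.14, 3.14, 3.14].

## Interface

Orientations are given as a rotation vector (axis times angle).
In Python, from bench import manip gives the robot as it stands. Calls block until the motion is done:
- manip.move_pose(position, orientation): joint-space move of the TCP to a pose.
- manip.move_straight(position, frame=None, max_speed=0.15, stop_force=None): straight line of the TCP; frame=None keeps the orientation; max_speed is the mean speed in m/s. With stop_force (N) it stops when the force on the tool has changed by that much, and returns True; else False.
- manip.move_joints(angles): joint-space move.
- manip.release() and manip.gripper_close(force=None): open the fingers fully, or close them until they stop; force is the grip in N (None keeps the last).
- manip.hold(seconds).
- manip.solve_ik(position, orientation): joint angles nearest the present ones, or None.
- manip.get_obs(): the state.
- manip.camera(name): name is "scene" or "top"; returns the picture (400x640x3 uint8, blue, green, red); there is no depth.
- manip.camera_info(name): a dict with "camera_matrix" (3x3 intrinsics, pixels), "D" ([k1, k2, p1, p2, k3] as OpenCV has them; the pictures are not rectified), "camera_from_world" (4x4, takes a point from world to camera coordinates). Camera axes: x right, y down, z forward; pixel columns grow to the right and rows downward; lengths in m; the calibration is good to about 2 mm. A picture is of the moment at which its call begins. camera_info takes no time and is no camera call.
A pose or a line that the arm cannot do raises manip.IKError and nothing moves.
- manip.finish_job(): hands the job in, once; it reports no verdict.
Trained networks look in the newest picture that a camera, given by its name, has taken for a name from the list of things; names that differ only in an ending like _2 or _b are one class to them, and where a whole thing is asked for, a point or a joint stands for the part that bears it (a point fixed in the world has none). Each returns a list of dicts, best first, with "conf" (0 to 1); they miss things now and then, are a little off and sometimes report something else, mostly with a low value. They report only what shows in the picture. A call takes as long as a camera call. They do not tell look-alikes from the thing itself.
- manip.search_frame(camera, name): "rect" ([centre column, centre row, width, height] in pixels, round what is visible of it).
- manip.silhouettes(camera, name): "pixels" (400x640 bool, what is visible of it) and "rect" ([centre column, centre row, width, height] in pixels, round what is visible of it).
The state is a dict: "clock": time; "qpos": joint angles; "qvel": joint speeds; "tau": joint torques, N m; "eef_pos": TCP position; "tcp_rot": TCP orientation; "wrist_force": force on the tool from outside, world axes, zero at the start; "torque": the same for the moment, N m; "finger_gap": finger opening in m.
Only numpy, scipy, OpenCV 4.12 (cv2) and the standard library are available. Lean on these libraries where they do the work, as an engineer would, in place of code of your own. Each camera call takes 0.05 s, during which the arm holds its last target.

## Working session

There is one attempt and no reset: what is moved stays moved. The work goes in short steps, each a Python script; the robot and the scene stay as the last script left them, time stands still between calls to the robot, and variables do not carry over. Pictures are saved under pics/ and viewed, and the job is handed in when it is done.

```bash
mkdir -p pics; ls; python3 - <<'E'
from bench import manip
import cv2,numpy as np
for n in ("scene","top"):
    im=manip.camera(n); cv2.imwrite(f"pics/{n}0.png",im)
    i=manip.camera_info(n); print(n,np.round(np.array(i["camera_matrix"]),1).tolist(),np.round(i["D"],3)); print(np.round(np.array(i["camera_from_world"]),3))
o=manip.get_obs(); print(o["clock"],o["eef_pos"],o["tcp_rot"],o["finger_gap"],manip.finger_overhang)
E
```

```text
pics
scene [[510.0, 0.0, 316.4], [0.0, 510.0, 195.4], [0.0, 0.0, 1.0]] [-0.107  0.     0.     0.     0.   ]
[[ 0.194  0.981 -0.015 -0.133]
 [ 0.805 -0.168 -0.569 -0.419]
 [-0.56   0.099 -0.822  1.318]
 [ 0.     0.     0.     1.   ]]
top [[405.6, 0.0, 318.6], [0.0, 405.6, 209.5], [0.0, 0.0, 1.0]] [-0.026  0.     0.     0.     0.   ]
[[ 0.013 -1.     0.004  0.023]
 [-0.981 -0.014 -0.195  0.518]
 [ 0.195 -0.002 -0.981  0.95 ]
 [ 0.     0.     0.     1.   ]]
0.1 [ 0.23966757 -0.57671328  0.24100257] [ 0.91520524  1.37126628 -0.91394735] 0.08756527162597662 0.019
```

View pics/scene0.png

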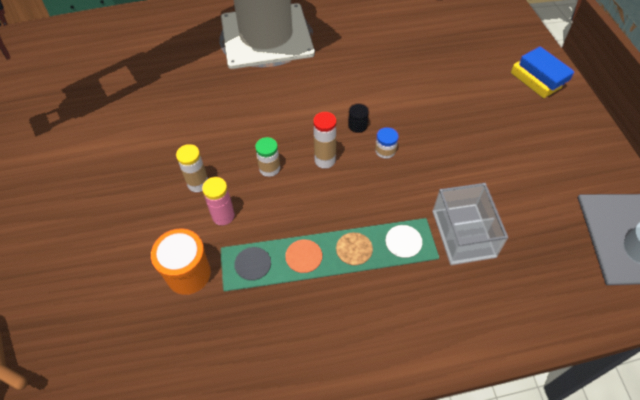

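View pics/top0.png

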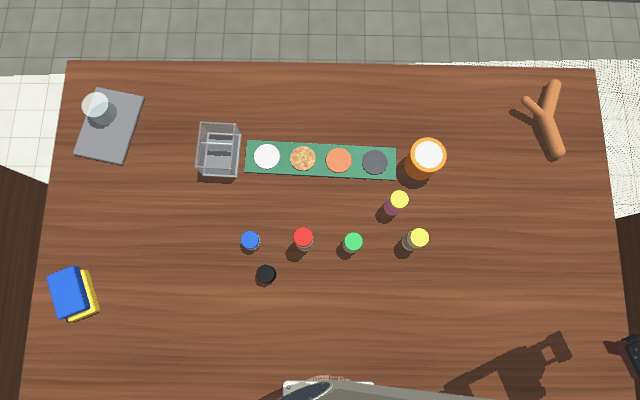

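Row order: the breeder box (top 218,150) is next to white, then cork, clay and slate, and the tub is at (428,158). So red goes on white, yellow on cork, green on clay and blue on slate.

Candidates in the scene picture:
- **Yellow jar:** white-bodied at (192,168), which I choose. The pink-bodied one at (218,200) is a look-alike.
- **Blue jar:** blue cap and white body at (387,143), which I choose. The black one at (358,117) is a look-alike.
- **Red jar:** (325,140), the only one.
- **Green jar:** (267,156), the only one.
- **Blue/yellow sponge:** (543,70), not a jar.

Next I'll crop closely to check and measure by fitting silhouettes.

```bash
cat > h.py <<'E'
from bench import manip
import cv2,numpy as np
from scipy.optimize import minimize
def proj(cam,P):
    i=manip.camera_info(cam);T=np.array(i["camera_from_world"])
    r,_=cv2.Rodrigues(T[:3,:3]); p,_=cv2.projectPoints(np.asarray(P,float).reshape(-1,1,3),r,T[:3,3],np.array(i["camera_matrix"]),np.array(i["D"],float))
    return p[:,0]
def ray(cam,uv,z):
    i=manip.camera_info(cam);T=np.array(i["camera_from_world"])
    n=cv2.undistortPoints(np.array(uv,float).reshape(1,1,2),np.array(i["camera_matrix"]),np.array(i["D"],float))[0,0]
    R=T[:3,:3];c=-R.T@T[:3,3];d=R.T@np.array([n[0],n[1],1]);return (c+d*(z-c[2])/d[2])[:2]
def cyl(cam,xy,r,z0,z1):
    a=np.linspace(0,2*np.pi,40,endpoint=False)
    P=[[xy[0]+r*np.cos(t),xy[1]+r*np.sin(t),z] for z in(z0,z1) for t in a]
    return cv2.convexHull(proj(cam,P).astype(np.float32))
def fit(cam,mask,r,z0,z1):
    ys,xs=np.nonzero(mask); xy=ray(cam,(xs.mean(),ys.mean()),(z0+z1)/2)
    M=cv2.resize(mask.astype(np.uint8),None,fx=4,fy=4,interpolation=cv2.INTER_NEAREST)>0
    def cost(q):
        h=cyl(cam,q,r,z0,z1);b=np.zeros(M.shape,np.uint8);cv2.fillPoly(b,[np.round(((h+.5)*4-.5)*16).astype(np.int32)],1,shift=4)
        b=b>0;return 1-(b&M).sum()/(b|M).sum()
    s=minimize(cost,xy,method="Nelder-Mead",options=dict(initial_simplex=[xy,xy+[.012,0],xy+[0,.012]],xatol=1e-4,fatol=1e-4))
    return s.x,1-s.fun
H=dict(jar_red=.125,jar_yellow=.1,jar_green=.075,jar_blue=.05)
E
python3 - <<'E'
from h import *
for cam in("scene","top"):
    im=manip.camera(cam)
    for n in list(H)+["coaster_white","coaster_cork","coaster_clay","coaster_slate","pellet_tub"]:
        for d in manip.silhouettes(cam,n)[:3]:
            if n in H: a=(.022,0,H[n])
            elif n=="pellet_tub": a=(.045,0,.09)
            else: a=(.034,.006,.010)
            x,i=fit(cam,d["pixels"],*a)
            print(cam,n,round(d["conf"],2),np.round(d["rect"]),x.round(4),round(i,2))
    c=im[100:240,150:450] if cam=="scene" else im[110:290,180:460]
    cv2.imwrite(f"pics/crop_{cam}.png",cv2.resize(c,None,fx=2.6,fy=2.6,interpolation=cv2.INTER_CUBIC))
E
```

```text
scene jar_red 0.73 [325. 139.  26.  63.] [0.4404 0.0659] 0.95
scene jar_yellow 0.69 [220. 202.  34.  49.] [ 0.5371 -0.1592] 0.97
scene jar_yellow 0.57 [190. 167.  31.  48.] [ 0.4458 -0.2028] 0.91
scene jar_yellow 0.45 [323. 139.  25.  54.] [0.4287 0.0685] 0.85
scene jar_green 0.91 [267. 158.  24.  39.] [ 0.4383 -0.0516] 0.92
scene jar_blue 0.87 [358. 117.  22.  33.] [0.3592 0.1577] 0.95
scene jar_blue 0.79 [388. 142.  23.  31.] [0.44   0.1997] 0.9
scene coaster_white 0.81 [403. 242.  35.  32.] [0.6679 0.1702] 0.95
scene coaster_cork 0.98 [356. 249.  41.  36.] [0.6636 0.0755] 0.96
scene coaster_clay 0.8 [306. 254.  34.  33.] [ 0.6596 -0.0198] 0.96
scene coaster_slate 0.68 [252. 263.  35.  34.] [ 0.6567 -0.1147] 0.97
scene pellet_tub 0.62 [181. 262.  62.  69.] [ 0.6493 -0.2342] 0.93
scene pellet_tub 0.33 [253. 264.  37.  34.] [ 0.6418 -0.1172] 0.32
top jar_red 0.71 [303. 241.  21.  25.] [0.4416 0.0661] 0.94
top jar_yellow 0.62 [397. 201.  26.  22.] [ 0.5374 -0.1593] 0.93
top jar_yellow 0.58 [414. 238.  28.  22.] [ 0.4465 -0.2039] 0.91
top jar_yellow 0.3 [427. 160.  39.  48.] [ 0.6658 -0.2473] 0.39
top jar_blue 0.84 [252. 240.  19.  19.] [0.443  0.1995] 0.92
top jar_blue 0.78 [265. 275.  20.  21.] [0.3617 0.1575] 0.95
top coaster_white 0.74 [266. 155.  26.  27.] [0.6692 0.1709] 0.96
top coaster_white 0.36 [413. 239.  31.  22.] [ 0.4537 -0.2153] 0.75
top coaster_cork 0.71 [302. 156.  24.  25.] [0.6662 0.0761] 0.95
top coaster_clay 0.86 [339. 159.  27.  27.] [ 0.6613 -0.0194] 0.95
top coaster_slate 0.9 [375. 164.  26.  24.] [ 0.6567 -0.1156] 0.96
top pellet_tub 0.96 [427. 161.  44.  46.] [ 0.6538 -0.2367] 0.93
```

View pics/crop_scene.png

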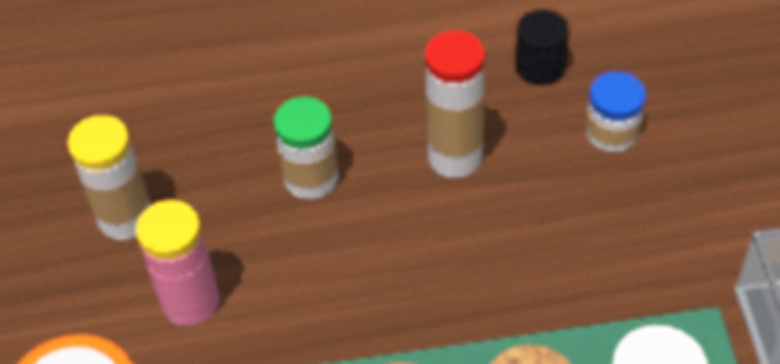

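Both cameras agree to within 2 mm, and the coasters lie on a line at 95 mm spacing, as stated. The crop confirms the white-bodied yellow jar and the blue-capped jar. I'll do red first.

```bash
cat >> h.py <<'E'
from scipy.spatial.transform import Rotation as Ro
C=np.array([[.6686,.1706],[.6649,.0758],[.6604,-.0196],[.6567,-.1152]])  # white cork clay slate
u=(C[0]-C[3])/np.linalg.norm(C[0]-C[3]); m=C.mean(0)
T=dict(zip(H,[m+u*.095*k for k in(1.5,.5,-.5,-1.5)]))
J=dict(jar_red=(.441,.066),jar_yellow=(.4462,-.2034),jar_green=(.4395,-.0515),jar_blue=(.4415,.1996))
G=dict(jar_red=.075,jar_yellow=.065,jar_green=.045,jar_blue=.030)
def ori():
    c=[]
    for s in(1,-1):
        x=np.array([0,0,-1.]);z=s*np.array([u[1],-u[0],0]);c.append(Ro.from_matrix(np.c_[x,np.cross(z,x),z]))
    return c
def pick(n,o,zt=.30):
    x,y=J[n]
    manip.move_pose([x,y,zt],o); manip.release()
    manip.move_straight([x,y,G[n]+.06],max_speed=.2)
    s=manip.move_straight([x,y,G[n]],max_speed=.08,stop_force=8)
    manip.gripper_close(20); ob=manip.get_obs(); print(n,"stop",s,ob["clock"],ob["finger_gap"],ob["eef_pos"])
def lift(n,zt=.30):
    x,y=J[n]; manip.move_straight([x,y,zt],max_speed=.15)
    ob=manip.get_obs(); print("lift",ob["finger_gap"],ob["wrist_force"])
def place(n,zt=.30):
    x,y=T[n]
    manip.move_straight([x,y,zt],max_speed=.2)
    manip.move_straight([x,y,G[n]+.03],max_speed=.15)
    s=manip.move_straight([x,y,G[n]+.008],max_speed=.03,stop_force=4)
    print("touch",s,manip.get_obs()["eef_pos"]-[x,y,G[n]])
    manip.release(); manip.move_straight([x,y,zt],max_speed=.2)
    print(manip.get_obs()["clock"])
E
python3 - <<'E'
from h import *
print({k:v.round(4) for k,v in T.items()})
cur=Ro.from_rotvec(manip.get_obs()["tcp_rot"]).as_matrix();print(cur.round(2).tolist())
for o in ori():
    print(o.as_rotvec(),[[None if q is None else np.round(q[5],2)] for q in (manip.solve_ik([*p,z],o.as_rotvec()) for p in list(J.values())+list(T.values()) for z in(.04,.3))])
E
```

```text
{'jar_red': array([0.6686, 0.1703]), 'jar_yellow': array([0.6646, 0.0754]), 'jar_green': array([ 0.6607, -0.0196]), 'jar_blue': array([ 0.6567, -0.1145])}
[[0.0, 0.92, 0.38], [0.0, 0.38, -0.92], [-1.0, 0.0, 0.0]]
[ 0.03268272  1.57054921 -0.03268272] [[np.float64(0.16)], [np.float64(0.16)], [np.float64(-0.41)], [np.float64(-0.41)], [np.float64(-0.1)], [np.float64(-0.1)], [np.float64(0.44)], [np.float64(0.44)], [np.float64(0.27)], [np.float64(0.27)], [np.float64(0.14)], [np.float64(0.14)], [np.float64(-0.01)], [np.float64(-0.01)], [np.float64(-0.15)], [np.float64(-0.15)]]
[-2.20039728  0.04578969  2.20039728] [[None], [None], [None], [None], [None], [None], [None], [None], [None], [None], [None], [None], [None], [None], [None], [None]]
```

```bash
python3 - <<'E'
from h import *
o=ori()[0].as_rotvec()
pick("jar_red",o); lift("jar_red"); place("jar_red")
for n in("scene","top"): cv2.imwrite(f"pics/{n}1.png",manip.camera(n))
E
```

```text
jar_red stop False 6.35 0.043845162061204764 [0.44098014 0.06599856 0.07500292]
lift 0.043781523069610966 [ 0.08045689  0.43172767 -1.38376   ]
touch True [-4.77239426e-04 -9.89212321e-05  9.80392669e-03]
13.5417
```

View pics/scene1.png

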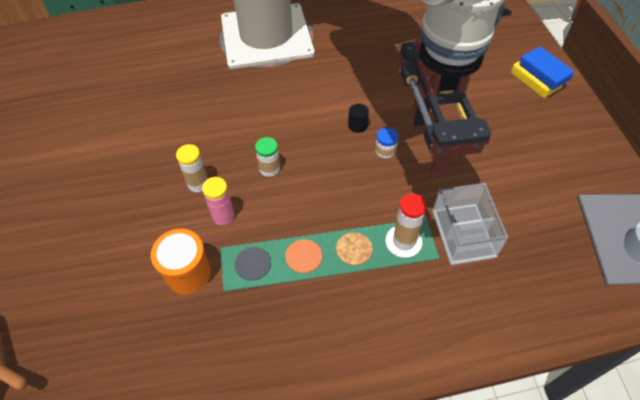

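Red stands upright on the white coaster (about 408,240), touching down at the expected height. Yellow is next, then green and blue.

```bash
python3 - <<'E'
from h import *
o=ori()[0].as_rotvec()
for n in("jar_yellow","jar_green"):
    pick(n,o); lift(n); 
    g=manip.get_obs()["finger_gap"]
    if not .04<g<.047: print("BAD GRIP");break
    place(n)
for n in("scene","top"): cv2.imwrite(f"pics/{n}2.png",manip.camera(n))
E
```

```text
jar_yellow stop False 18.1333 0.04389286556851351 [ 0.44625762 -0.20339982  0.06503996]
lift 0.04353082774085993 [ 0.61553129 -0.55220931 -1.1865308 ]
touch True [-3.46049371e-04 -5.42421827e-05  9.84872372e-03]
26.025
jar_green stop False 30.025 0.04392990803683478 [ 0.43929879 -0.0514717   0.04501443]
lift 0.04352933388459287 [ 1.05034605 -0.11847644 -1.1992436 ]
touch True [-3.38297816e-04  2.19581945e-05  9.83615017e-03]
37.6333
```

View pics/scene2.png

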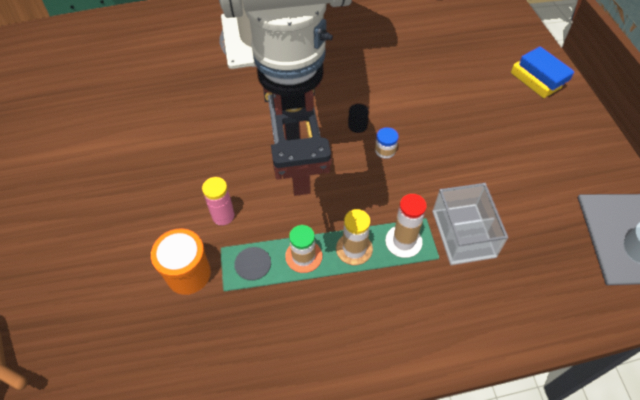

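Yellow on cork (355,240) and green on clay (303,250) both stand upright, and the pink look-alike is still at (218,200). Blue is next, then the arm clears the view.

```bash
python3 - <<'E'
from h import *
o=ori()[0].as_rotvec()
n="jar_blue"; pick(n,o); lift(n); place(n)
manip.move_straight([.42,-.11,.32],max_speed=.2)
for cam in("scene","top"):
    im=manip.camera(cam); cv2.imwrite(f"pics/{cam}3.png",im)
    for n in list(H)+["pellet_tub"]:
        for d in manip.silhouettes(cam,n)[:2]:
            x,i=fit(cam,d["pixels"],*((.022,.01,.01+H[n]) if n in H else (.045,0,.09)))
            print(cam,n,round(d["conf"],2),np.round(d["rect"]),x.round(4),((x-T[n])*1000).round(1) if n in H else "",round(i,2))
    for d in manip.search_frame(cam,"breeder_box")[:1]: print(d)
    c=im[160:300,140:520] if cam=="scene" else im[110:290,180:460]
    cv2.imwrite(f"pics/crop3_{cam}.png",cv2.resize(c,None,fx=2.1,fy=2.1,interpolation=cv2.INTER_CUBIC))
im=cv2.imread("pics/scene0.png");im3=cv2.imread("pics/scene3.png")
for r in((435,180,75,85),(150,225,65,75),(205,178,30,50),(345,100,25,35)):
    x,y,w,h=r;print(r,cv2.absdiff(im,im3)[y:y+h,x:x+w].max(2).mean().round(1))
E
```

```text
jar_blue stop False 41.9833 0.043358562575722064 [0.44148482 0.19959129 0.03004119]
lift 0.043912557452408144 [ 0.17315854 -0.17217729 -1.45005307]
touch True [-3.57804669e-04  7.02586099e-05  9.84366173e-03]
50.65
scene jar_red 0.86 [408. 222.  34.  61.] [0.6671 0.17  ] [-1.5 -0.3] 0.91
scene jar_red 0.35 [248. 255.  27.  34.] [ 0.6743 -0.1135] [   5.7 -283.7] 0.51
scene jar_yellow 0.95 [356. 234.  25.  49.] [0.6644 0.0753] [-0.2 -0.1] 0.96
scene jar_yellow 0.79 [217. 200.  33.  47.] [ 0.5442 -0.1584] [-120.4 -233.8] 0.95
scene jar_green 0.56 [304. 246.  29.  39.] [ 0.6607 -0.0196] [ 0.  -0.1] 0.91
scene jar_blue 0.8 [249. 256.  30.  37.] [ 0.6573 -0.116 ] [ 0.6 -1.6] 0.95
scene jar_blue 0.63 [357. 116.  24.  34.] [0.3697 0.1539] [-287.1  268.4] 0.91
scene pellet_tub 0.87 [181. 262.  66.  67.] [ 0.6486 -0.2353]  0.92
{'rect': [470.8, 225.2, 76.5, 88.3], 'conf': 0.97}
top jar_red 0.8 [263. 149.  24.  35.] [0.6709 0.17  ] [ 2.4 -0.2] 0.92
top jar_yellow 0.96 [300. 151.  22.  24.] [0.6656 0.0751] [ 1.  -0.3] 0.92
top jar_green 0.74 [339. 155.  18.  24.] [ 0.663  -0.0208] [ 2.3 -1.3] 0.95
top jar_blue 0.79 [377. 158.  18.  19.] [ 0.6573 -0.1163] [ 0.6 -1.8] 0.9
top jar_blue 0.61 [266. 274.  21.  17.] [0.3596 0.1557] [-297.1  270.1] 0.94
top pellet_tub 0.64 [433. 148.  27.  23.] [ 0.6627 -0.2342]  0.18
{'rect': [215.9, 148.3, 51.1, 58.1], 'conf': 0.73}
(435, 180, 75, 85) 3.8
(150, 225, 65, 75) 3.2
(205, 178, 30, 50) 3.8
(345, 100, 25, 35) 3.2
```

View pics/crop3_scene.png

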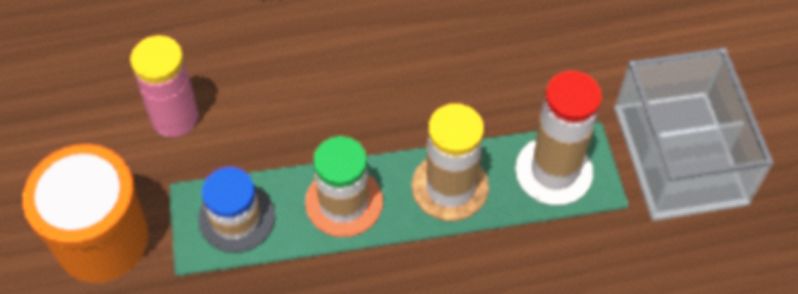

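View pics/crop3_top.png

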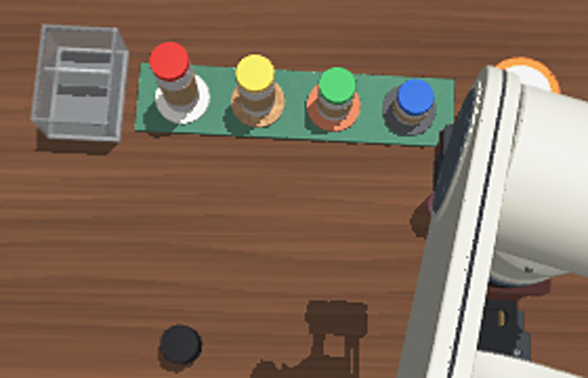

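All four jars stand upright in the middle of their coasters in the right order. The box, tub and look-alikes look unchanged, so I'll hand the job in.

```bash
python3 -c "
from bench import manip
o=manip.get_obs();print(o['clock'],o['finger_gap'],o['wrist_force'])
manip.finish_job()"
```

```text
52.6917 0.08777143929560828 [-0.75766108  0.25585078  0.60141849]
the job is handed in; nothing more can be done
```

The four jars now stand upright on their coasters in height order, and I handed the job in at 52.7 s. From the breeder box to the tub they are red on white, yellow on cork, green on clay and blue on slate. All are released, and the gripper is open and well clear of them.

**Centring:** In the last check from both cameras, every jar was within about 2.7 mm of its coaster centre, against 12 mm of room. All four touched down at the expected coaster height.

**Box, tub and look-alikes:** Comparing the scene camera's first and last pictures showed no sign that the breeder box, the tub, or the pink and black look-alikes had moved.

**Checks that disagreed:** The top camera's last tub reading was poor (fit 0.18) because the arm was partly in the way. The scene camera put the tub within about 1.5 mm of where it started. There was also one weak false report of a red jar (confidence 0.35), which was really the blue jar.

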